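# Close the tester's hasp and bring the opened combination lock to it

## Task

Lock up the board tester: first swing the hasp on top of the test fixture down flat over its staple; then turn the dial of the combination lock in the blue nest clockwise, click by click, until its white line points at the red mark by the shackle and rests in that notch, and pull the shackle fully out without forcing it. Then lift the lock out and finish still holding it, dial up and level, with the open shackle's loop centred over the staple and about 5 cm above the staple's top, clear of the fixture; leave the other things on the bench alone.

Things in the scene. Friction and masses are not known exactly. Their poses are not given: they have to be found in the camera images.
- hasp_hinge (a point): middle of the hasp's hinge line, 74 mm above the table, on the test fixture. x axis level, away from the robot, y along the hinge line, z up. The hasp is a steel strap 34 mm wide, 4 mm thick (hinge line at mid-thickness), 112 mm long, red end; closed, it lies level from the hinge along -x, its slot (45 to 70 mm from the hinge) over the staple. The lid behind is flat but for parts up to 12 mm high
- hasp (a joint): hinge angle of the hasp, rad: 0 = closed, flat, staple through its slot; 1.57 = standing upright; more = leaning back, away from the robot (stop at 1.95). Starts between 1.2 and 1.75. A stiff hinge (0.14 N m): it stays wherever it is left, and takes about 2 N at its free end to move
- hasp_tab (a point): on the hasp's outer face (the top face when closed), mid-width, 92 mm from the hinge, in the solid end tab that reaches from 70 to 112 mm from the hinge: the place to push. Axes turn with the hasp: x from free end to hinge, z out of the outer face
- staple_top (a point): top of the staple, a small upright steel loop (20 mm wide along the fixture's y, 6 mm thick) standing on the fixture 58 mm from the hinge; its top is 94 mm above the table, 18 mm above the closed strap. Axes as hasp_hinge
- fixture: board test fixture, white base, black lid, 270 x 250 mm, 70 mm high, fixed to the table at a changing place and yaw, with hasp and staple on top; origin at the middle of its underside, axes as hasp_hinge; the hinge line lies at x = -38 mm, y = 0
- lock: combination lock, loose (about 0.4 kg), dial up in a blue nest; origin: middle of its underside (6 mm above the table at the start). Steel case 72 x 72 x 30 mm; z up through the dial, -x the way the shackle points and pulls. The nest is fixed to the table (85 x 85 mm, walls 20 mm above the table, 1.5 mm clearance) and stops the lock turning or sliding; it lifts straight out
- dial_grip (a point): on the dial's axis, 54 mm above the lock's underside, 8 mm below the knob's top: where to grip. Round black knob 36 mm across, 28 mm high, above a dial plate 60 mm across, 4 mm high, on the case. The lock can be lifted by the knob. Axes are those of the lock (they do not turn with the dial)
- lock_dial (a joint): dial angle, rad, counter-clockwise positive from above. 0 = opening notch: the white line on the dial points at the red mark on the case, towards the shackle. A click notch every 0.449 rad (about 0.05 N m to leave one; it settles in the nearest). The shackle is free only within 0.13 of 0. Starts one to three notches counter-clockwise. Held fast while the shackle is out. Stops: -1.1, 2.0
- shackle (a joint): how far the shackle is pulled out, m: 0 = home, 0.016 = fully out (stop). When freed it slides against 2.5 N of friction and stays where it is left; with the dial off the opening notch it moves about 1.5 mm and is blocked
- shackle_bar (a point): middle of the shackle's straight outer bar (7 mm round steel, 24 mm straight, along the lock's y axis), 80 mm from the dial's axis when home, 20 mm above the lock's underside (26 mm above the table in the nest). 34 mm free between bar and nest wall, 37 mm between the shackle's legs. Moves with the shackle. Axes are those of the lock
- shackle_loop (a point): centre of the opening inside the shackle, 22 mm from the bar's centre towards the case (58 mm from the dial's axis when home), same height as the bar. Moves with the shackle. Axes are those of the lock
- board: bystander to leave alone: green circuit board, 110 x 70 x 8 mm, lying flat; origin at its underside
- meter: bystander to leave alone: grey hand multimeter, 160 x 85 x 34 mm, lying on its back; origin at its underside
- driver: bystander to leave alone: screwdriver with green handle, lying; origin at its underside (near its middle)
- cleaner: bystander to leave alone: white bottle with blue cap, 48 mm across, 110 mm high; origin at its underside
- parts_tray: bystander to leave alone: black divided tray, 140 x 100 x 35 mm; origin at its underside
Mind the look-alikes: they are no part of the job. Leave any purple or turquoise look-alike of the lock alone.

How it is judged (in metres and radians):
On the way, in this order (a step that is already met when the one before it is completed fails the run):
1. the hasp is swung down flat over its staple (within 0.09 rad of closed) (value of joint hasp below 0.09 rad), for 0.2 s.
2. the dial stands in the opening notch (within 0.13 rad) with the shackle still home (value of joint lock_dial between -0.13 and 0.13 rad and value of joint shackle below 0.004 m), for 0.2 s.
3. the shackle is pulled out by more than 11 mm while the lock is still in its nest (value of joint shackle above 0.011 m and height (world z) of lock below 0.03 m), for 0.2 s.
At the end, for the whole second after the job is handed in: the hasp is within 0.09 rad of closed; the lock is held by the fingers, dial up within 0.3 rad of level, still, its shackle out by more than 11 mm, the centre of the shackle's loop within 35 mm sideways of the staple and 20 to 100 mm above its top, the lock not touching the fixture (value of joint hasp below 0.09 rad and value of joint shackle above 0.011 m and horizontal distance between shackle_loop and staple_top below 0.035 m and z of shackle_loop in the frame of staple_top between 0.02 and 0.1 m and angle between lock's own z axis and vertical below 0.3 rad and contact force between the fingers and lock above 1 N and contact force between lock and fixture below 0.2 N and linear speed of lock below 0.05 m/s); the arm keeps its last pose, push and grip.
It fails at once if the shackle is forced while the dial is off the opening notch (value of joint shackle above 0.006 m and (value of joint lock_dial above 0.3 rad or value of joint lock_dial below -0.3 rad)).
It fails at once if a bystander is shifted by more than 40 mm (distance of any of board, meter, driver, cleaner, parts_tray from where it was at the start of the episode above 0.04 m).
It also fails if it takes over 64 s, if anything falls off the work surface, if the arm or the gripper's body presses on something with over 40 N, if the wrist force passes 120 N, or if a joint passes its speed limit or range.

## Robot

A 6-joint arm with a two-finger parallel gripper is mounted at the origin on the work surface. World frame = base frame: x ahead of the robot, y to its left, z up, the work surface at z = 0. Lengths are in m, angles in degrees, forces in N, time in s.
With the tool pointing down it reaches from about 0.3 to 0.75 m from the base axis. Payload 8.5 kg.
Tool frame: the origin (TCP) lies on the centre line of the jaws, within the pads' length; the fingertips stand 17 mm ahead of it and the grasp point (between the pads) lies 2 mm behind it; z points along the fingers, y is the direction in which the jaws open and shut (so a half turn about z gives the same grasp; the last joint's range is limited). The gripper opens to 85 mm and grips with 20 to 120 N. Pads are 22 mm wide; open, the fingers measure 114 mm over their backs; the gripper's body (76 mm by 85 mm) begins 54 mm behind the grasp point. The pads swing forward as they close: fully open they stand 13 mm farther back than shut.
Start: joints at [-79.257, 21.807, 74.336, -0, 83.858, -12.336], TCP at [0.216, -0.506, 0.22] pointing down, gripper open.
Joint ranges: [-178.18, 178.18], [-50.72, 133.34], [12.68, 142.11], [-81.47, 261.47], [9.98, 163.14], [-165.26, 165.26]. Speed limits (degrees/s): [136.94, 136.94, 180, 180, 180, 180].

## Interface

Orientations are given as a 3x3 rotation matrix whose columns are the frame's x, y, z axes.
In Python, from rig import env, imaging, close_job gives the robot as it stands.
- The arm moves only by the tool step_arm, never from a script. Its argument "steps" is one flat list of numbers, 7 for each row, row after row: the opening, from 0 (shut) to 1 (fully open), then the shift along the tool's x, y, z as a fraction of full scale, then the turn, a rotation vector about the tool's x, y, z as a fraction of full scale. A call has 1 to 10 rows; each row is the pose to reach, as a shift and turn from the pose commanded when the call began, along the tool's axes at that moment; what a row does not reach only later rows make up. Full scale, the value 1, is 0.3 m for a shift and 45 degrees for a turn. A row lasts 1/10 s, in which the tool goes at most 50 mm and 8.59 degrees, less where a joint would pass 70% of its speed; a pose out of reach is approached as far as the arm can. A call with a number of a shift or a turn outside -1 to 1 is refused whole. A call with a gripper value outside its range is refused whole. The fingers move at their own pace and stop on an object; "grip_force" is the grip in N (left out, the last holds). Time passes only in rows, so rows that repeat a pose let the fingers close. It gives the time, the measured TCP pose, the force and the opening at its end, in the units of the state.
- env.observe(): the state, without advancing time (a new reading comes with each control period).
- imaging.get_image(name): name is "scene" or "top" or "wrist"; returns (picture, depth): 420x560x3 uint8, blue, green, red; 420x560 float32, m along the optical axis (not along the pixel's ray), 0 where there is no reading.
- imaging.get_calibration(name): a dict with "camera_matrix" (3x3 intrinsics, pixels), "world_from_camera" (4x4, takes a point from camera to world coordinates). Camera axes: x right, y down, z forward; pixel columns grow to the right and rows downward; lengths in m; the calibration is good to about 2 mm. A picture is of the moment at which its call begins: read the wrist's pose just before it. get_calibration takes no time and is no camera call; for the wrist camera it gives the pose at the moment of the call.
- close_job(): hands the job in, once; it reports no verdict.
Trained networks look in the newest picture that a camera, given by its name, has taken for a name from the list of things; names that differ only in an ending like _2 or _b are one class to them, and where a whole thing is asked for, a point or a joint stands for the part that bears it (a point fixed in the world has none). Each returns a list of dicts, best first, with "score" (0 to 1); they miss things now and then, are a little off and sometimes report something else, mostly with a low value. They report only what shows in the picture. A call takes as long as a camera call. They do not tell look-alikes from the thing itself.
- imaging.spot_in(camera, target): "pixel" ([column, row] in pixels, amid what is visible of it).
- imaging.regions_of(camera, target): "mask" (420x560 bool, what is visible of it) and "pixel" ([column, row] in pixels, amid what is visible of it).
- imaging.pinpoint(camera, target): "pixel" ([column, row] in pixels: a listed point, or the origin of a listed thing).
The state is a dict: "time_s": time; "q": joint angles; "qvel": joint speeds; "joint_efforts": joint torques, N m; "position": TCP position; "tool_rot": TCP orientation; "ft_force": force on the tool from outside, world axes, zero at the start; "wrist_torque": the same for the moment, N m; "grip_width": finger opening in m.
Only numpy, scipy, OpenCV 4.12 (cv2) and the standard library are available. Lean on these libraries where they do the work, as an engineer would, in place of code of your own. Each camera call takes 0.05 s, during which the arm holds its last target.

## Working session

There is one attempt and no reset: what is moved stays moved. The work goes in short steps, Python scripts to look and compute and a tool call to move; the robot and the scene stay as the last step left them, time stands still between calls to the robot, and variables do not carry over. Pictures are saved under pics/ and viewed, and the job is handed in when it is done.

Besides the shell and the picture viewer there is one more tool, called after "Request:" as name(argument=value, ...) on one line, values as JSON. step_arm: Moves the arm, as the interface text tells. Shift numbers are shares of 0.3 m and turn numbers shares of 45 degrees, none past 1 either way. Its arguments: {"type":"object","properties":{"steps":{"type":"array","items":{"type":"number"}},"grip_force":{"type":"number"}},"required":["steps"]}

```bash
ls; mkdir -p pics
python3 - <<'E'
from rig import env, imaging
import cv2
s=env.observe(); print(s['time_s'],s['position'],s['tool_rot'],s['grip_width'])
for n in ("scene","top"):
    p,d=imaging.get_image(n); cv2.imwrite(f"pics/{n}0.png",p)
    import numpy as np; np.savez(f"{n}0.npz",p=p,d=d)
    for t in ("hasp_hinge","hasp_tab","staple_top","fixture","lock","dial_grip","shackle_bar","shackle_loop"):
        print(n,t,[(r['pixel'],round(float(r['score']),2)) for r in imaging.pinpoint(n,t)[:3]])
E
```

```text
pics
0.0 [ 0.21551452 -0.50568058  0.21950582] [[ 9.19975645e-01  3.91975409e-01 -3.02050345e-04]
 [ 3.91975423e-01 -9.19974578e-01  1.42951718e-03]
 [ 2.82456942e-04 -1.43351730e-03 -9.99998933e-01]] 0.08532641986007129
scene hasp_hinge [([319.8, 267.8], 0.89)]
scene hasp_tab [([326.0, 236.4], 0.65)]
scene staple_top [([339.9, 255.3], 0.82)]
scene fixture [([304.6, 291.3], 0.92)]
scene lock [([297.9, 154.2], 0.97), ([344.4, 218.3], 0.94), ([308.2, 191.8], 0.65)]
scene dial_grip [([298.3, 140.7], 0.97), ([308.8, 179.0], 0.94), ([349.0, 205.7], 0.86)]
scene shackle_bar [([270.5, 167.1], 0.58), ([368.5, 206.6], 0.55), ([318.0, 155.1], 0.53)]
scene shackle_loop [([364.2, 208.0], 0.63), ([261.8, 171.9], 0.62), ([306.3, 173.5], 0.48)]
top hasp_hinge [([189.1, 198.9], 0.78)]
top hasp_tab [([182.6, 195.0], 0.68), ([188.8, 197.3], 0.37)]
top staple_top [([185.4, 218.3], 0.85)]
top fixture [([192.0, 193.2], 0.93)]
top lock [([304.1, 263.9], 0.93), ([253.6, 276.7], 0.92), ([374.0, 292.2], 0.67)]
top dial_grip [([249.6, 272.4], 0.83), ([308.6, 263.0], 0.73), ([374.6, 288.3], 0.72)]
top shackle_bar [([253.6, 302.7], 0.54), ([355.0, 239.8], 0.48), ([334.9, 269.9], 0.44)]
top shackle_loop [([250.2, 298.5], 0.57), ([331.4, 272.8], 0.51), ([352.6, 232.5], 0.45)]
```

View pics/scene0.png

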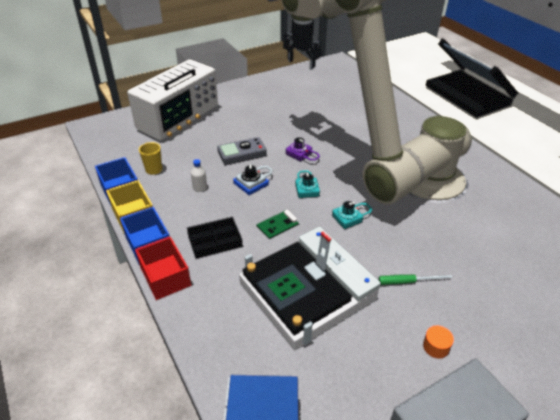

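View pics/top0.png

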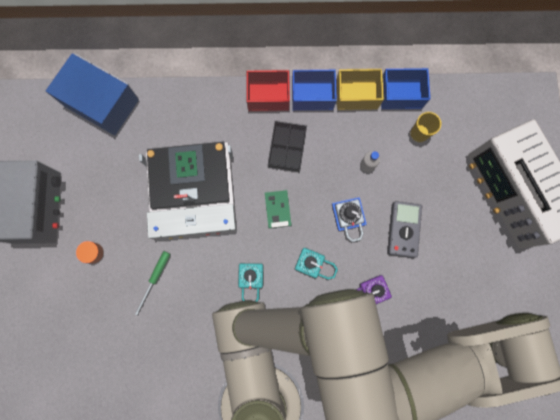

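```bash
cat > h.py <<'E'
import numpy as np, cv2
from rig import env, imaging
def ray(n,px,c=None):
    c=c or imaging.get_calibration(n); K=np.array(c["camera_matrix"]);T=np.array(c["world_from_camera"])
    d=np.linalg.inv(K)@[px[0],px[1],1.]; return T[:3,3],T[:3,:3]@d
def atz(n,px,z,c=None):
    o,d=ray(n,px,c); return o+d*(z-o[2])/d[2]
def proj(n,P,c=None):
    c=c or imaging.get_calibration(n); K=np.array(c["camera_matrix"]);T=np.array(c["world_from_camera"])
    q=np.linalg.inv(T)@np.r_[P,1]; u=K@q[:3]; return u[:2]/u[2]
def cloud(n,d,c=None):
    c=c or imaging.get_calibration(n); K=np.array(c["camera_matrix"]);T=np.array(c["world_from_camera"])
    v,u=np.mgrid[:d.shape[0],:d.shape[1]]; P=np.stack([(u-K[0,2])/K[0,0]*d,(v-K[1,2])/K[1,1]*d,d],-1)
    W=P@T[:3,:3].T+T[:3,3]; W[d<=0]=np.nan; return W
E
python3 - <<'E'
from h import *
np.set_printoptions(precision=4,suppress=True)
for n in("scene","top"): c=imaging.get_calibration(n); print(n,c['camera_matrix'][0],c['world_from_camera'])
print("hinge",atz("top",(189.1,198.9),.074),atz("scene",(319.8,267.8),.074))
print("staple",atz("top",(185.4,218.3),.094),atz("scene",(339.9,255.3),.094))
print("fix",atz("top",(192,193.2),0),atz("scene",(304.6,291.3),0))
for p in [(304.1,263.9),(253.6,276.7),(374,292.2)]: print("lock top",atz("top",p,.006))
for p in [(308.6,263),(249.6,272.4),(374.6,288.3)]: print("dial top",atz("top",p,.06))
for p in [(298.3,140.7),(308.8,179),(349,205.7)]: print("dial scene",atz("scene",p,.06))
for n in("scene","top"):
    p=cv2.imread(f"pics/{n}0.png")
    crop=p[120:330,200:480] if n=="scene" else p[130:340,130:410]
    cv2.imwrite(f"pics/{n}0c.png",cv2.resize(crop,None,fx=2.8,fy=2.8,interpolation=cv2.INTER_CUBIC))
E
```

```text
scene [505.5399   0.     284.4112] [[-0.8657  0.3223 -0.3831  1.1108]
 [ 0.5005  0.5777 -0.6449  0.9013]
 [ 0.0135 -0.75   -0.6613  1.0668]
 [ 0.      0.      0.      1.    ]]
top [440.3115   0.     275.423 ] [[-0.0131 -0.9874  0.1575  0.3495]
 [-0.9999  0.0137  0.0024 -0.0523]
 [-0.0045 -0.1575 -0.9875  1.3199]
 [ 0.      0.      0.      1.    ]]
hinge [0.5873 0.1988 0.074 ] [0.5851 0.2019 0.074 ]
staple [0.528  0.2042 0.094 ] [0.5266 0.2057 0.094 ]
fix [0.619  0.2052 0.    ] [0.6261 0.1991 0.    ]
lock top [ 0.3994 -0.1321  0.006 ]
lock top [0.3639 0.0178 0.006 ]
lock top [ 0.3143 -0.3351  0.006 ]
dial top [ 0.3998 -0.1417  0.06  ]
dial top [0.3755 0.0262 0.06  ]
dial top [ 0.3265 -0.3257  0.06  ]
dial scene [ 0.324  -0.3355  0.06  ]
dial scene [ 0.4053 -0.137   0.06  ]
dial scene [0.3677 0.0295 0.06  ]
```

Run:
```python
from h import *
a=cv2.imread("pics/scene0.png");b=cv2.imread("pics/top0.png")
f=lambda p,x,y,w,h,k: cv2.resize(p[y:y+h,x:x+w],None,fx=k,fy=k,interpolation=cv2.INTER_CUBIC)
A=f(a,225,145,90,70,4.4); B=f(a,290,215,90,70,4.4); C=f(b,315,185,90,70,4.4); D=f(b,140,170,90,70,4.4)
cv2.imwrite("pics/c0.png",np.vstack([np.hstack([A,B]),np.hstack([C,D])])[:600,:800])
np.set_printoptions(precision=4,suppress=True)
print("dial top",atz("top",(350,213),.06)); print("scene",atz("scene",(251,172),.068))
d=np.load("top0.npz")["d"];W=cloud("top",d)
print(W[205:222:3,340:362:3,2])
# staple-hinge
d2=np.load("scene0.npz")["d"];W2=cloud("scene",d2)
m=(np.hypot(W2[...,0]-.586,W2[...,1]-.2)<.13)&(W2[...,2]>.1)
P=W2[m];print(len(P));print(P[np.argsort(P[:,2])][::-1][::8][:40])
```

```text
dial top [ 0.5419 -0.265   0.06  ]
scene [ 0.5536 -0.2489  0.068 ]
[[0.036  0.0334 0.0399 0.0395 0.0356 0.0373 0.0338 0.019 ]
 [0.0383 0.0414 0.0574 0.0651 0.0677 0.0684 0.0389 0.0169]
 [0.0374 0.0373 0.071  0.0681 0.0711 0.0691 0.0415 0.0364]
 [0.0388 0.0406 0.0586 0.07   0.0682 0.0674 0.0351 0.0359]
 [0.0344 0.0363 0.0391 0.0652 0.0653 0.0605 0.035  0.0312]
 [0.0287 0.0345 0.0373 0.0421 0.0385 0.0412 0.035  0.0362]]
278
[[0.5777 0.1968 0.1895]
 [0.5745 0.1966 0.1878]
 [0.5742 0.1873 0.1865]
 [0.5773 0.1966 0.1858]
 [0.5773 0.1833 0.1846]
 [0.5751 0.2069 0.1833]
 [0.5788 0.1905 0.1811]
 [0.577  0.2149 0.1774]
 [0.5783 0.2038 0.1751]
 [0.5767 0.1929 0.1716]
 [0.5765 0.2107 0.1699]
 [0.5782 0.218  0.1667]
 [0.5794 0.1886 0.1656]
 [0.5775 0.2175 0.1624]
 [0.5772 0.1996 0.1601]
 [0.5784 0.188  0.1574]
 [0.5769 0.2132 0.1545]
 [0.5821 0.185  0.153 ]
 [0.5771 0.2187 0.1489]
 [0.5802 0.1919 0.1475]
 [0.5806 0.1928 0.1449]
 [0.575  0.2164 0.1421]
 [0.58   0.1928 0.1373]
 [0.5789 0.2097 0.1341]
 [0.5838 0.1856 0.1289]
 [0.5798 0.1844 0.1257]
 [0.5796 0.2167 0.1227]
 [0.5833 0.1856 0.1213]
 [0.5794 0.2079 0.1179]
 [0.5815 0.2114 0.115 ]
 [0.583  0.1955 0.1117]
 [0.5781 0.216  0.11  ]
 [0.5834 0.1872 0.1079]
 [0.5816 0.2172 0.1056]
 [0.58   0.2107 0.1021]]
```

View pics/c0.png

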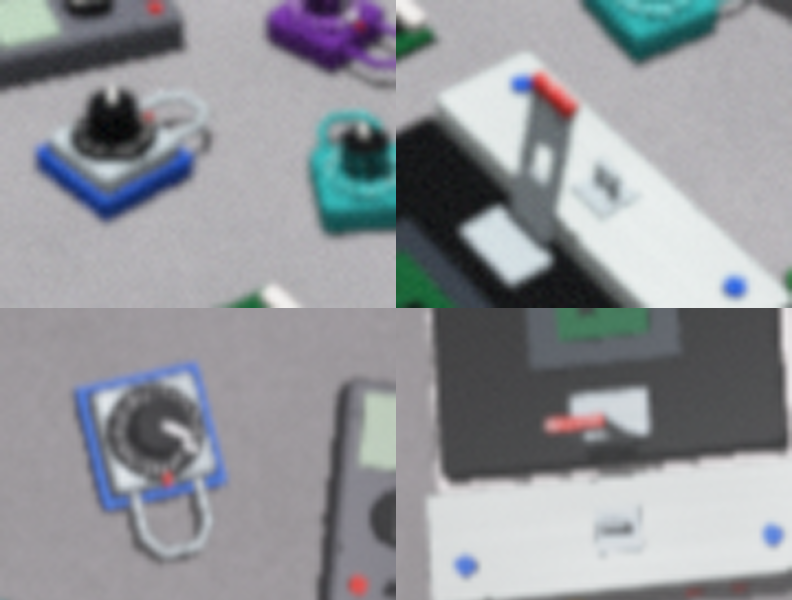

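Run:
```python
from h import *
np.set_printoptions(precision=4,suppress=True)
b=cv2.imread("pics/top0.png"); a=cv2.imread("pics/scene0.png")
for n,p in(("top",b),("scene",a)):
    h=cv2.cvtColor(p,cv2.COLOR_BGR2HSV)
    m=((h[...,0]>100)&(h[...,0]<128)&(h[...,1]>110)&(h[...,2]>80)).astype(np.uint8)
    k,l,s,c=cv2.connectedComponentsWithStats(m)
    for i in range(1,k):
        if 5<s[i,4]<900: print(n,s[i],c[i],atz(n,c[i],.072)[:2])
# nest by minAreaRect on top
h=cv2.cvtColor(b,cv2.COLOR_BGR2HSV); m=((h[...,0]>105)&(h[...,0]<125)&(h[...,1]>90)).astype(np.uint8)
m[:, :320]=0; m[:,375:]=0; m[:185]=0; m[250:]=0
pts=np.argwhere(m)[:,::-1]; W=np.array([atz("top",q,.02)[:2] for q in pts],np.float32)
r=cv2.minAreaRect((W*1000).astype(np.float32)); print(r)
# top dark knob: depth cloud z>.058
d=np.load("top0.npz")["d"];Wc=cloud("top",d)
mm=(Wc[...,2]>.055)&(np.hypot(Wc[...,0]-.545,Wc[...,1]+.26)<.05); print("knob",Wc[mm].mean(0),mm.sum())
# white fixture top: depth
mm=(abs(Wc[...,2]-.071)<.012)&(np.hypot(Wc[...,0]-.61,Wc[...,1]-.2)<.25); r=cv2.minAreaRect((Wc[mm][:,:2]*1000).astype(np.float32)); print("fix",r)
for n in("top","scene"): print(n,[(q['pixel'],round(float(q['score']),2)) for t in("dial_grip","shackle_bar") for q in imaging.pinpoint(n,t)])
```

```text
top [371 152   8   8  46] [374.4348 155.2174] [ 0.7101 -0.3412]
top [332 203  12  28  74] [336.527  217.2703] [ 0.5283 -0.224 ]
top [224 220   3   3   8] [225.125 220.875] [0.5222 0.0949]
top [362 221   4   5  13] [363.7692 223.    ] [ 0.5107 -0.3011]
top [348 225  11   4  23] [352.8261 226.3043] [ 0.5016 -0.2695]
top [154 227   4   3   8] [155.5 228. ] [0.5044 0.2938]
scene [ 95 158  42  34 858] [114.7995 173.0851] [ 0.9338 -0.4478]
scene [193 159   7   7  39] [196.3846 162.2051] [ 0.6873 -0.3763]
scene [234 178  35  17 198] [250.7626 186.0758] [ 0.5886 -0.1822]
scene [317 233   4   3   9] [318.3333 233.8889] [0.5198 0.0943]
scene [365 278   4   4  14] [366.5    279.7143] [0.5023 0.2922]
((545.8059692382812, -267.84356689453125), (85.9703369140625, 85.97635650634766), 11.985038757324219)
knob [ 0.5446 -0.2673  0.0664] 134
fix ((619.374755859375, 203.89651489257812), (266.56719970703125, 266.9963073730469), 5.111416816711426)
top [([249.6, 272.4], 0.83), ([308.6, 263.0], 0.73), ([374.6, 288.3], 0.72), ([349.7, 210.6], 0.71), ([406.1, 229.1], 0.37), ([253.6, 302.7], 0.54), ([355.0, 239.8], 0.48), ([334.9, 269.9], 0.44)]
scene [([298.3, 140.7], 0.97), ([308.8, 179.0], 0.94), ([349.0, 205.7], 0.86), ([246.9, 168.2], 0.82), ([270.5, 167.1], 0.58), ([368.5, 206.6], 0.55), ([318.0, 155.1], 0.53), ([299.9, 171.5], 0.4)]
```

Request:
step_arm(steps=[0,0.763,-0.535,-0.045,0,0,0,0,0.763,-0.535,-0.045,0,0,0,0,0.763,-0.535,-0.045,0,0,0,0,0.763,-0.535,-0.045,0,0,0,0,0.763,-0.535,-0.045,0,0,0,0,0.763,-0.535,-0.045,0,0,0])

```text
time_s: 1.7
position: [0.3643, -0.2658, 0.2341]
tool_rot: [[0.919, 0.394, 0.001], [0.394, -0.919, -0.0], [0.001, 0.0, -1.0]]
ft_force: [0.7, -0.2, -0.3]
grip_width: 0.0001
```

Request:
step_arm(steps=[0,0.763,-0.535,-0.045,0,0,0,0,0.763,-0.535,-0.045,0,0,0,0,0.763,-0.535,-0.045,0,0,0,0,0.763,-0.535,-0.045,0,0,0,0,0.763,-0.535,-0.045,0,0,0,0,0.763,-0.535,-0.045,0,0,0])

```text
time_s: 2.3
position: [0.512, -0.0282, 0.2474]
tool_rot: [[0.919, 0.394, 0.001], [0.394, -0.919, 0.0], [0.001, 0.0, -1.0]]
ft_force: [-0.9, -0.3, 0.5]
grip_width: 0.0003
```

Request:
step_arm(steps=[0,0.763,-0.53,-0.045,0,0,0.1,0,0.763,-0.53,-0.045,0,0,0.2,0,0.763,-0.53,-0.045,0,0,0.4,0,0.763,-0.53,-0.045,0,0,0.4,0,0.763,-0.53,-0.045,0,0,0.4,0,0.763,-0.53,-0.045,0,0,0.4,0,0.763,-0.53,-0.045,0,0,0.4])

```text
time_s: 3.0
position: [0.66, 0.2082, 0.259]
tool_rot: [[0.996, 0.092, -0.001], [0.092, -0.996, 0.0], [-0.001, -0.001, -1.0]]
ft_force: [-0.5, 0.1, -0.7]
grip_width: -0.0
```

Run:
```python
from h import *
np.set_printoptions(precision=4,suppress=True)
s=env.observe(); c=imaging.get_calibration("wrist"); p,d=imaging.get_image("wrist"); cv2.imwrite("pics/w1.png",p)
print(s['time_s'],s['position'],s['tool_rot']); print(c)
for t,z in (("hasp_hinge",.074),("hasp_tab",.166),("staple_top",.094)):
    for r in imaging.pinpoint("wrist",t)[:2]: print(t,r['pixel'],r['score'],atz("wrist",r['pixel'],z,c))
```

```text
3.0 [0.66   0.2082 0.259 ] [[ 0.9957  0.0923 -0.001 ]
 [ 0.0923 -0.9957  0.0005]
 [-0.0009 -0.0006 -1.    ]]
{'camera_matrix': array([[340.0202,   0.    , 279.7975],
       [  0.    , 340.0202, 208.7928],
       [  0.    ,   0.    ,   1.    ]]), 'world_from_camera': array([[ 0.092 , -0.9529, -0.289 ,  0.7334],
       [-0.9958, -0.088 , -0.0268,  0.215 ],
       [ 0.0001,  0.2902, -0.957 ,  0.413 ],
       [ 0.    ,  0.    ,  0.    ,  1.    ]])}
hasp_hinge [278.6, 253.0] 0.61 [0.5811 0.2022 0.074 ]
hasp_tab [279.5, 199.0] 0.48 [0.6665 0.209  0.166 ]
staple_top [280.7, 200.4] 0.45 [0.6457 0.206  0.094 ]
```

View pics/w1.png

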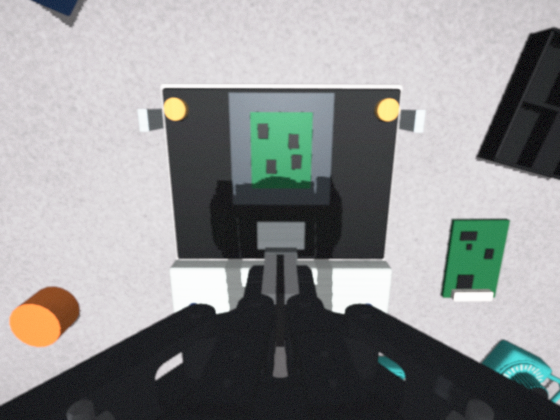

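Request:
step_arm(steps=[0,0,0,0.145,0,0,0,0,0,0,0.29,0,0,0,0,-0.1,0,0.29,0,0,0,0,-0.15,0,0.29,0,0,0])

```text
time_s: 3.6
position: [0.6121, 0.1994, 0.1724]
tool_rot: [[0.996, 0.087, -0.004], [0.087, -0.996, -0.001], [-0.004, 0.0, -1.0]]
ft_force: [0.9, 0.4, 0.8]
grip_width: 0.0001
```

Request:
step_arm(steps=[0,-0.06,0,0,0,0,0,0,-0.115,0,-0.005,0,0,0,0,-0.19,0,0.005,0,0,0,0,-0.261,0,0.036,0,0,0,0,-0.323,0,0.087,0,0,0,0,-0.35,0,0.12,0,0,0,0,-0.372,0,0.154,0,0,0,0,-0.395,0,0.207,0,0,0,0,-0.4,0,0.26,0,0,0,0,-0.4,0,0.265,0,0,0])

```text
time_s: 4.6
position: [0.4935, 0.1891, 0.0933]
tool_rot: [[0.996, 0.087, -0.002], [0.087, -0.996, -0.0], [-0.002, 0.0, -1.0]]
ft_force: [0.1, -0.2, 0.3]
grip_width: -0.0002
```

Request:
step_arm(steps=[0,0,0,0.01,0,0,0,0,0,0,0.015,0,0,0,0,0,0,0.015,0,0,0,0,0,0,0.015,0,0,0])

```text
time_s: 5.0
position: [0.4951, 0.1902, 0.09]
tool_rot: [[0.996, 0.089, 0.001], [0.089, -0.996, 0.0], [0.001, -0.0, -1.0]]
ft_force: [-0.4, 0.8, 0.0]
grip_width: -0.0002
```

Run:
```python
from h import *
p,d=imaging.get_image("scene"); cv2.imwrite("pics/s1.png",cv2.resize(p[190:330,230:420],None,fx=4,fy=4,interpolation=cv2.INTER_CUBIC))
```

```text
(no output)
```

View pics/s1.png

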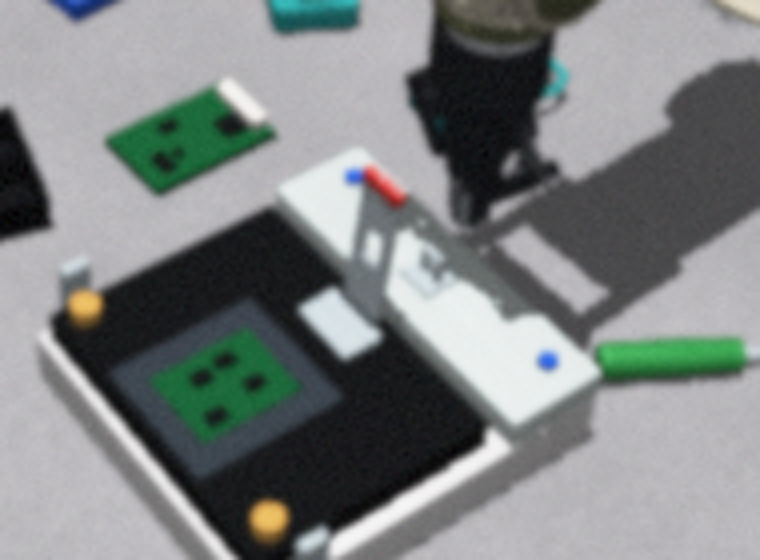

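Run:
```python
from h import *
np.set_printoptions(precision=4,suppress=True)
c=imaging.get_calibration("wrist");p,d=imaging.get_image("wrist"); cv2.imwrite("pics/w2.png",p)
p,d=imaging.get_image("scene"); W=cloud("scene",d)
h=cv2.cvtColor(p,cv2.COLOR_BGR2HSV); m=((h[...,0]<8)|(h[...,0]>172))&(h[...,1]>130); m[:225]=0;m[250:]=0;m[:,:300]=0;m[:,350:]=0
print("red",W[m][::3])
x=W[236:270,318:332]
for v in range(236,272,4): print(v,W[v,316:336:3].reshape(-1,3)[:, :].tolist() and [tuple(np.round(q,3)) for q in W[v,316:336:4]])
```

```text
red [[0.5795 0.1907 0.1886]
 [0.5766 0.1912 0.1841]
 [0.5795 0.1955 0.1859]
 [0.5785 0.1946 0.181 ]
 [0.5752 0.2023 0.1862]
 [0.5775 0.2057 0.1869]
 [0.5776 0.2061 0.1838]
 [0.5717 0.2105 0.1848]
 [0.574  0.2099 0.1819]
 [0.5765 0.2095 0.1793]
 [0.5716 0.2151 0.1818]]
236 [(np.float64(0.53), np.float64(0.099), np.float64(0.073)), (np.float64(0.578), np.float64(0.182), np.float64(0.169)), (np.float64(0.578), np.float64(0.197), np.float64(0.183)), (np.float64(0.57), np.float64(0.204), np.float64(0.185)), (np.float64(0.446), np.float64(0.063), np.float64(-0.0))]
240 [(np.float64(0.538), np.float64(0.11), np.float64(0.071)), (np.float64(0.58), np.float64(0.185), np.float64(0.159)), (np.float64(0.577), np.float64(0.198), np.float64(0.169)), (np.float64(0.577), np.float64(0.214), np.float64(0.183)), (np.float64(0.499), np.float64(0.131), np.float64(0.07))]
244 [(np.float64(0.547), np.float64(0.124), np.float64(0.072)), (np.float64(0.58), np.float64(0.188), np.float64(0.147)), (np.float64(0.578), np.float64(0.201), np.float64(0.158)), (np.float64(0.576), np.float64(0.214), np.float64(0.169)
[... 1151 characters left out ...]
0.549), np.float64(0.187), np.float64(0.07)), (np.float64(0.541), np.float64(0.193), np.float64(0.072))]
264 [(np.float64(0.589), np.float64(0.189), np.float64(0.078)), (np.float64(0.584), np.float64(0.199), np.float64(0.085)), (np.float64(0.582), np.float64(0.215), np.float64(0.1)), (np.float64(0.557), np.float64(0.199), np.float64(0.071)), (np.float64(0.55), np.float64(0.206), np.float64(0.073))]
268 [(np.float64(0.593), np.float64(0.197), np.float64(0.072)), (np.float64(0.587), np.float64(0.205), np.float64(0.077)), (np.float64(0.583), np.float64(0.216), np.float64(0.086)), (np.float64(0.56), np.float64(0.205), np.float64(0.062)), (np.float64(0.559), np.float64(0.219), np.float64(0.076))]
```

View pics/w2.png

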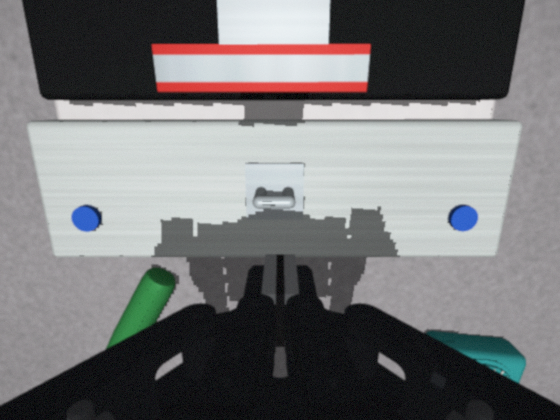

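Run:
```python
from h import *
np.set_printoptions(precision=4,suppress=True)
s=env.observe();print(s)
for P in [(.495,.19,.09),(.495,.19,.073),(.612,.199,.155)]: 
    q=proj("scene",P); print(q,(q-[230,190])*4)
print(proj("wrist",(.495,.19,.09)),proj("wrist",(.495,.19,.073)), proj("wrist",(.577,.2,.186)))
p,d=imaging.get_image("scene"); W=cloud("scene",d)
for v in range(225,252,3): print(v,[tuple(np.round(W[v,u],3).tolist()) for u in range(334,356,4)])
p,d=imaging.get_image("top"); cv2.imwrite("pics/t2.png",cv2.resize(p[150:260,110:260],None,fx=5,fy=5))
```

```text
{'time_s': 5.15, 'q': array([ 8.2212, 27.5214, 88.7987,  0.0015, 63.6545, 93.1398]), 'qvel': array([ 0.0781,  0.0604,  0.1105, -0.0087, -0.1178,  0.1432]), 'joint_efforts': array([ -0.0295, -45.4276, -18.4364,  -0.0008,   0.0008,  -0.0002]), 'position': array([0.495 , 0.1902, 0.0899]), 'tool_rot': array([[ 0.9961,  0.0886,  0.0004],
       [ 0.0886, -0.9961,  0.0001],
       [ 0.0004, -0.    , -1.    ]]), 'ft_force': array([-0.6705,  0.5507, -0.2962]), 'wrist_torque': array([ 0.0198,  0.0367, -0.0035]), 'grip_width': -8.974247209548226e-06}
[346.2034 248.1644] [464.8135 232.6577]
[345.6037 252.5457] [462.4147 250.1828]
[311.9645 249.2838] [327.8582 237.1352]
[280.2633 260.9955] [280.2026 247.3643] [264.1401  45.0188]
225 [(0.417, 0.03, 0.003), (0.51, 0.164, 0.16), (0.513, 0.183, 0.178), (0.505, 0.189, 0.179), (0.511, 0.211, 0.2), (0.504, 0.217, 0.202)]
228 [(0.424, 0.04, 0.003), (0.512, 0.167, 0.154), (0.508, 0.178, 0.16), (0.514, 0.201, 0.183), (0.504, 0.204, 0.181), (0.503, 0.218, 0.192)]
231 [(0.431, 0.051, 0.003), (0.419, 0.055, 0.0), (0.507, 0.178, 0.15), (0.509, 0.197, 0.166), 
[... 196 characters left out ...]
3, 0.069, -0.001), (0.433, 0.075, 0.0), (0.504, 0.178, 0.127), (0.508, 0.199, 0.147), (0.502, 0.206, 0.15), (0.505, 0.225, 0.168)]
240 [(0.493, 0.132, 0.068), (0.441, 0.086, 0.001), (0.503, 0.178, 0.114), (0.506, 0.197, 0.133), (0.497, 0.202, 0.133), (0.504, 0.226, 0.158)]
243 [(0.502, 0.145, 0.072), (0.448, 0.097, 0.002), (0.506, 0.183, 0.109), (0.504, 0.197, 0.121), (0.495, 0.202, 0.12), (0.406, 0.118, -0.001)]
246 [(0.507, 0.153, 0.071), (0.5, 0.161, 0.074), (0.444, 0.111, -0.001), (0.502, 0.197, 0.108), (0.423, 0.122, -0.0), (0.416, 0.131, 0.003)]
249 [(0.516, 0.166, 0.075), (0.501, 0.165, 0.067), (0.496, 0.174, 0.072), (0.441, 0.128, 0.001), (0.433, 0.135, 0.003), (0.42, 0.138, -0.001)]
```

View pics/t2.png

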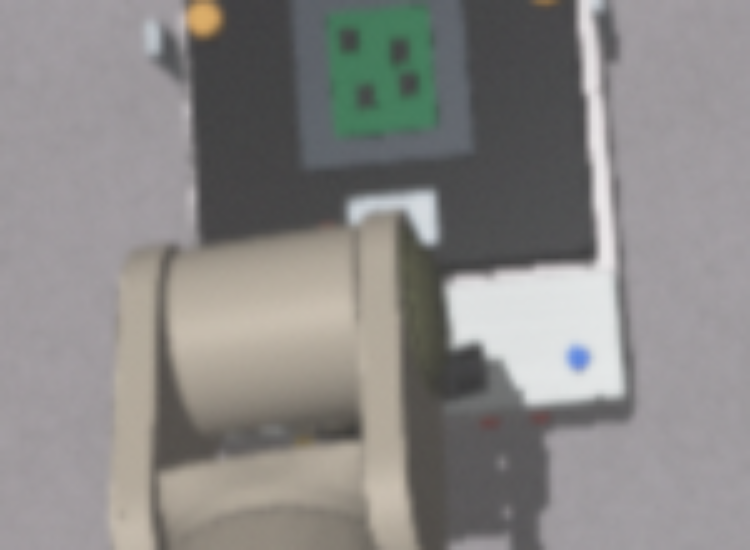

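Run:
```python
from h import *
np.set_printoptions(precision=4,suppress=True)
s=env.observe();R=np.array(s['tool_rot']);c=imaging.get_calibration("wrist");p,d=imaging.get_image("wrist");W=cloud("wrist",d,c)
T=(W-s['position'])@R
for v in range(236,330,6): print(v,[tuple((1000*T[v,u]).round().tolist()) for u in (250,258,266,274,280,288,296,304)])
cv2.imwrite("pics/w3.png",cv2.resize(p[190:330,190:370],None,fx=4,fy=4))
```

```text
236 [(5.0, -16.0, 20.0), (6.0, -12.0, 20.0), (6.0, -8.0, 19.0), (6.0, -3.0, 19.0), (6.0, 0.0, 19.0), (5.0, 5.0, 21.0), (5.0, 9.0, 20.0), (6.0, 13.0, 19.0)]
242 [(2.0, -16.0, 20.0), (2.0, -12.0, 20.0), (2.0, -8.0, 20.0), (2.0, -3.0, 19.0), (2.0, 0.0, 19.0), (2.0, 5.0, 19.0), (2.0, 9.0, 20.0), (2.0, 13.0, 20.0)]
248 [(-1.0, -16.0, 18.0), (-2.0, -12.0, 21.0), (-2.0, -8.0, 20.0), (-1.0, -3.0, 19.0), (-2.0, 0.0, 20.0), (-2.0, 5.0, 20.0), (-2.0, 9.0, 20.0), (-2.0, 13.0, 20.0)]
254 [(-5.0, -17.0, 20.0), (-5.0, -12.0, 20.0), (11.0, -6.0, -16.0), (11.0, -3.0, -16.0), (11.0, 0.0, -16.0), (11.0, 4.0, -15.0), (-5.0, 9.0, 19.0), (-5.0, 13.0, 20.0)]
260 [(-42.0, -23.0, 89.0), (-42.0, -17.0, 89.0), (11.0, -6.0, -22.0), (11.0, -2.0, -22.0), (11.0, 0.0, -23.0), (11.0, 3.0, -22.0), (-42.0, 13.0, 89.0), (-42.0, 19.0, 89.0)]
266 [(-47.0, -23.0, 89.0), (7.0, -10.0, -19.0), (11.0, -6.0, -28.0), (11.0, -2.0, -28.0), (11.0, 0.0, -28.0), (11.0, 3.0, -27.0), (7.0, 7.0, -20.0), (7.0, 11.0, -19.0)]
272 [(7.0, -12.0, -25.0), (7.0, -9.0, -25.0), (11.0, -5.0, -32.0), (11.0, -2.0, -33.0), (11.0, 0.0, -33.0), (11.0,
[... 862 characters left out ...]
.0, -57.0), (13.0, 8.0, -58.0)]
308 [(12.0, -10.0, -60.0), (12.0, -7.0, -60.0), (12.0, -4.0, -60.0), (7.0, -2.0, -52.0), (5.0, 0.0, -49.0), (11.0, 3.0, -59.0), (12.0, 5.0, -60.0), (12.0, 8.0, -60.0)]
314 [(13.0, -9.0, -64.0), (12.0, -7.0, -62.0), (11.0, -4.0, -62.0), (7.0, -2.0, -55.0), (3.0, 0.0, -49.0), (12.0, 3.0, -62.0), (12.0, 5.0, -62.0), (12.0, 7.0, -63.0)]
320 [(11.0, -9.0, -65.0), (12.0, -7.0, -65.0), (12.0, -4.0, -66.0), (6.0, -2.0, -57.0), (0.0, 0.0, -49.0), (11.0, 2.0, -64.0), (12.0, 5.0, -66.0), (12.0, 7.0, -66.0)]
326 [(12.0, -9.0, -68.0), (12.0, -6.0, -69.0), (12.0, -4.0, -68.0), (4.0, -2.0, -57.0), (-2.0, 0.0, -49.0), (8.0, 3.0, -63.0), (12.0, 5.0, -68.0), (11.0, 7.0, -68.0)]
```

View pics/w3.png

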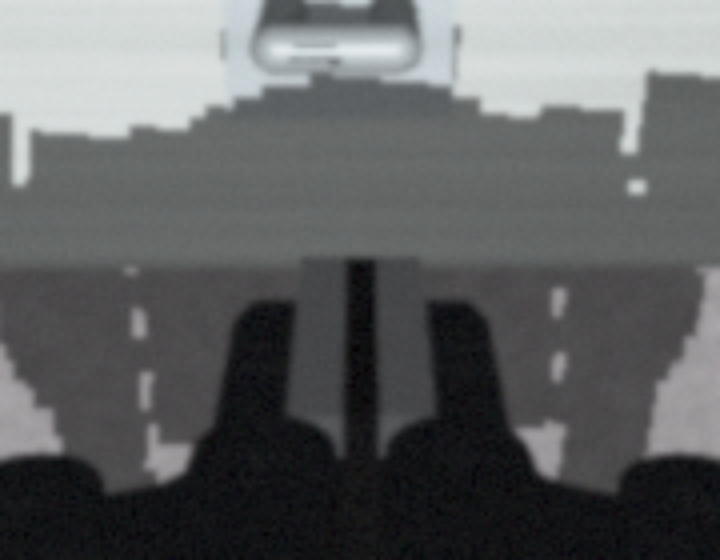

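Request:
step_arm(steps=[0,0,0,-0.16,0,0,0,0,0,0,-0.32,0,0,0,0,0,0,-0.4,0,0,0,0,0.16,0,-0.4,0,0,0,0,0.32,0,-0.4,0,0,0,0,0.48,0,-0.4,0,0,0,0,0.517,0,-0.4,0,0,0,0,0.517,0,-0.27,0,0,0,0,0.517,0,-0.163,0,0,0,0,0.412,0,-0.163,0,0,0])

```text
time_s: 6.3
position: [0.6173, 0.2004, 0.1318]
tool_rot: [[0.996, 0.088, -0.009], [0.088, -0.996, -0.001], [-0.009, 0.001, -1.0]]
ft_force: [0.2, 0.0, -0.4]
grip_width: 0.0002
```

Request:
step_arm(steps=[0,-0.06,0,0,0,0,0,0,-0.125,0,-0.007,0,0,0,0,-0.2,0,0.005,0,0,0,0,-0.271,0,0.036,0,0,0,0,-0.333,0,0.087,0,0,0,0,-0.36,0,0.12,0,0,0,0,-0.382,0,0.154,0,0,0,0,-0.405,0,0.207,0,0,0,0,-0.41,0,0.26,0,0,0,0,-0.41,0,0.265,0,0,0])

```text
time_s: 7.3
position: [0.4959, 0.1905, 0.0637]
tool_rot: [[0.996, 0.089, 0.004], [0.089, -0.996, 0.0], [0.004, 0.0, -1.0]]
ft_force: [-18.0, -4.1, 54.4]
grip_width: 0.0
```

Run:
```python
from h import *
p,d=imaging.get_image("scene"); cv2.imwrite("pics/s4.png",cv2.resize(p[190:330,230:420],None,fx=4,fy=4,interpolation=cv2.INTER_CUBIC))
```

```text
(no output)
```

View pics/s4.png

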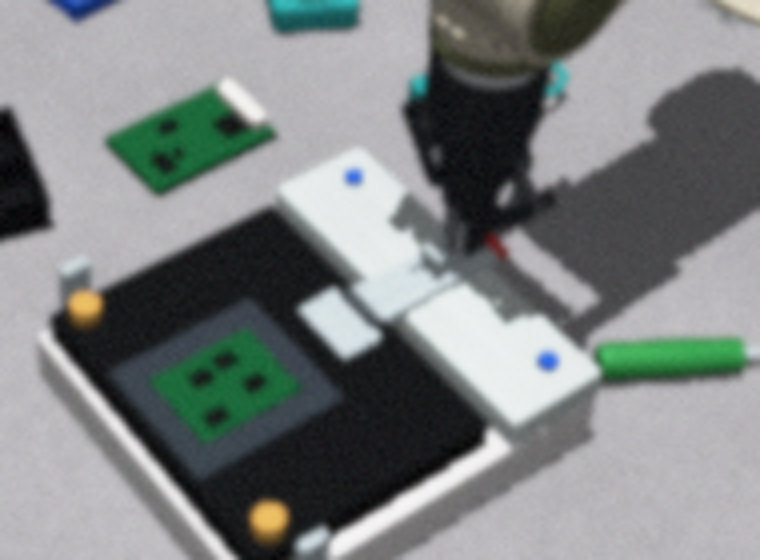

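Request:
step_arm(steps=[0,0,0,-0.16,0,0,0,0,0,0,-0.32,0,0,0,0.65,0,0,-0.5,0,0,0,0.65,0,0.16,-0.5,0,0,0,0.65,0,0.32,-0.5,0,0,0,0.65,0,0.48,-0.5,0,0,0,0.65,0,0.64,-0.5,0,0,0,0.65,0,0.8,-0.5,0,0,0,0.65,0,0.95,-0.5,0,0,0,0.65,0,1.0,-0.5,0,0,0])

```text
time_s: 8.35
position: [0.522, -0.1123, 0.2088]
tool_rot: [[0.996, 0.085, -0.0], [0.085, -0.996, -0.001], [-0.0, 0.001, -1.0]]
ft_force: [0.3, -0.1, -0.0]
grip_width: 0.0555
```

Request:
step_arm(steps=[0.65,-0.08,0.3,0,0,0,0,0.65,-0.17,0.56,0,0,0,0,0.65,-0.17,0.56,0,0,0,0,0.65,-0.17,0.56,0,0,0,0,0.65,-0.17,0.56,0,0,0,0])

```text
time_s: 8.85
position: [0.4853, -0.2829, 0.2086]
tool_rot: [[0.996, 0.085, -0.0], [0.085, -0.996, -0.0], [-0.0, 0.0, -1.0]]
ft_force: [0.7, -0.4, -0.4]
grip_width: 0.0559
```

Run:
```python
from h import *
np.set_printoptions(precision=4,suppress=True)
s=env.observe();R=np.array(s['tool_rot']);c=imaging.get_calibration("wrist");p,d=imaging.get_image("wrist");W=cloud("wrist",d,c)
cv2.imwrite("pics/w5.png",p); print(s['time_s'],s['position'],s['grip_width'])
np.savez("w5.npz",p=p,d=d,T=c['world_from_camera'],K=c['camera_matrix'])
T=1000*(W-s['position'])@R
m=(T[...,2]<60)&(T[...,2]>-90)&(abs(T[...,0])<16)&(abs(T[...,1])<60)
print("tip z max L/R",[np.nanpercentile(T[...,2][m&(sg*T[...,1]>0)],99.5) for sg in(1,-1)])
for t,z in (("lock",.006),("dial_grip",.06),("shackle_bar",.026),("shackle_loop",.026)):
    for r in imaging.pinpoint("wrist",t)[:2]: print(t,r['pixel'],r['score'],atz("wrist",r['pixel'],z,c))
p,d=imaging.get_image("scene"); cv2.imwrite("pics/s5.png",p)
```

```text
8.85 [ 0.4853 -0.2829  0.2086] 0.05590370920046833
tip z max L/R [np.float64(-19.103052224836087), np.float64(-19.263403658812248)]
lock [7.0, 252.7] 0.79 [0.3728 0.0194 0.006 ]
lock [313.5, 317.5] 0.6 [ 0.3173 -0.3383  0.006 ]
dial_grip [319.0, 342.3] 0.79 [ 0.3243 -0.3382  0.06  ]
dial_grip [271.1, 122.1] 0.75 [ 0.5447 -0.2704  0.06  ]
shackle_bar [248.2, 338.5] 0.92 [ 0.2962 -0.262   0.026 ]
shackle_bar [2.1, 323.3] 0.83 [0.293  0.0214 0.026 ]
shackle_loop [265.7, 334.7] 0.79 [ 0.3032 -0.282   0.026 ]
shackle_loop [196.7, 267.0] 0.73 [ 0.3835 -0.2007  0.026 ]
```

View pics/w5.png

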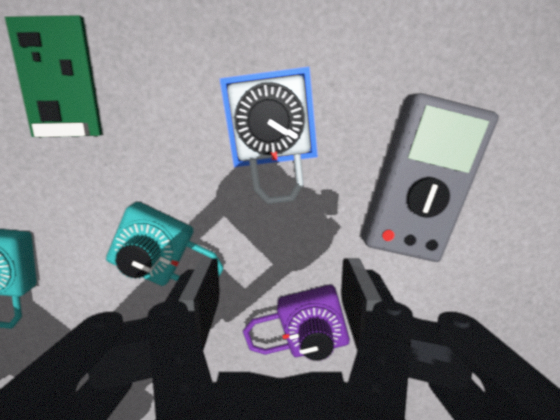

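View pics/s5.png

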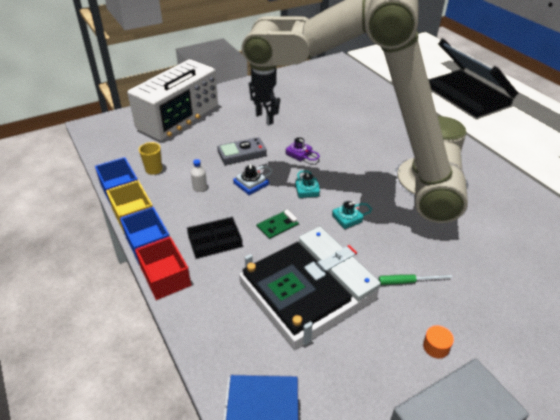

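Run:
```python
from h import *
np.set_printoptions(precision=4,suppress=True)
z=np.load("w5.npz");p,d=z["p"],z["d"];c=dict(world_from_camera=z["T"],camera_matrix=z["K"])
h=cv2.cvtColor(p,cv2.COLOR_BGR2HSV); m=((h[...,0]>105)&(h[...,0]<125)&(h[...,1]>90)); m[:55]=0;m[175:]=0;m[:,:210]=0;m[:,330:]=0
W=np.array([atz("wrist",q,.02,c)[:2] for q in np.argwhere(m)[:,::-1]])
print("nest",cv2.minAreaRect((W*1000).astype(np.float32)))
red=((h[...,0]<8)|(h[...,0]>172))&(h[...,1]>110); red[:140]=0;red[170:]=0;red[:,:250]=0;red[:,300:]=0
r=np.argwhere(red)[:,::-1].mean(0); print("red",r,atz("wrist",r,.037,c))
Wc=cloud("wrist",d,c); k=(Wc[...,2]>.056)&(np.hypot(Wc[...,0]-.545,Wc[...,1]+.268)<.04); k[170:]=0
kp=Wc[k];print("knob",cv2.minEnclosingCircle((kp[:,:2]*1000).astype(np.float32)),np.median(kp[:,2]))
g=p.max(2)>0; w=(p.min(2)>150)&k; q=np.argwhere(w)[:,::-1]; P=Wc[w][:,:2]
mu=P.mean(0);u=np.linalg.svd(P-mu)[2][0];print("line",len(P),mu,u,np.degrees(np.arctan2(u[1],u[0])))
cv2.imwrite("pics/w5c.png",cv2.resize(p[55:215,200:340],None,fx=4,fy=4,interpolation=cv2.INTER_CUBIC)[:600])
```

```text
nest ((545.970947265625, -268.05633544921875), (85.32592010498047, 85.08451843261719), 11.792410850524902)
red [273.5946 154.6757] [ 0.5138 -0.2746  0.037 ]
knob ((545.9658813476562, -268.19775390625), 18.816648483276367) 0.06806882735662995
line 145 [ 0.542  -0.2761] [0.4414 0.8973] 63.809789352861095
```

View pics/w5c.png

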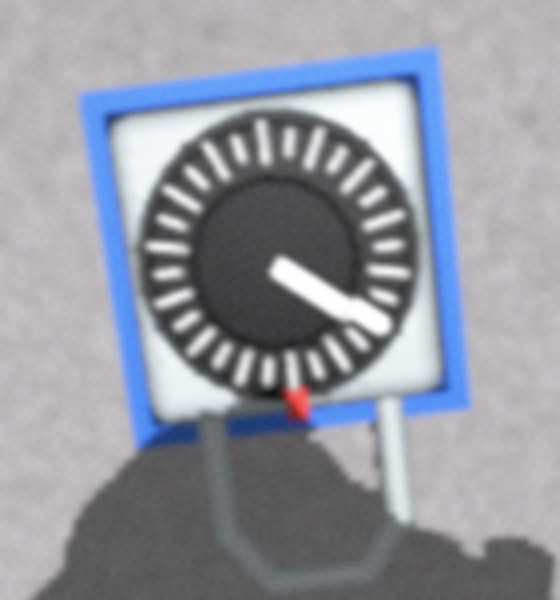

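Request:
step_arm(steps=[0.65,0.1,-0.015,0.05,0,0,0,0.65,0.206,-0.032,0.1,0,0,0,0.65,0.206,-0.032,0.25,0,0,0,0.65,0.206,-0.032,0.4,0,0,0,0.65,0.206,-0.032,0.5,0,0,0,0.65,0.206,-0.032,0.56,0,0,0,0.65,0.206,-0.032,0.6,0,0,0,0.65,0.206,-0.032,0.6,0,0,0])

```text
time_s: 9.95
position: [0.5465, -0.2644, 0.0279]
tool_rot: [[0.996, 0.089, -0.002], [0.089, -0.996, 0.001], [-0.002, -0.002, -1.0]]
ft_force: [-0.3, -0.1, -0.3]
grip_width: 0.0557
```

Run:
```python
from h import *
s=env.observe();R=np.array(s['tool_rot']);print(s['time_s'],s['position'],s['ft_force'])
c=imaging.get_calibration("wrist");p,d=imaging.get_image("wrist")
cv2.imwrite("pics/w6.png",p)
```

```text
9.95 [ 0.54651408 -0.26444776  0.0279427 ] [-0.33029869 -0.06064239 -0.25240341]
```

View pics/w6.png

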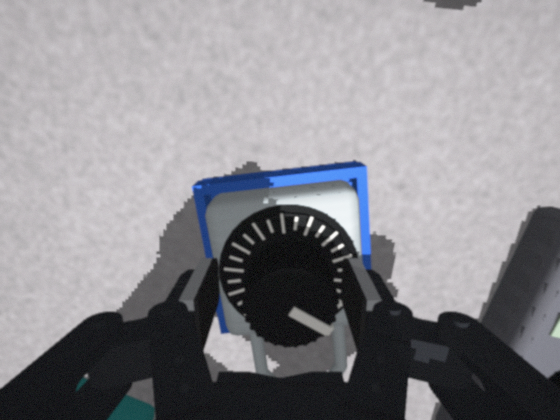

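Request:
step_arm(steps=[0.65,0,0.012,0,0,0,0,0.65,0,0.012,0,0,0,0,0.3,0,0.012,0,0,0,0,0.3,0,0.012,0,0,0,0,0.3,0,0.012,0,0,0,0,0.3,0,0.012,0,0,0,0], grip_force=40)

```text
time_s: 10.6
position: [0.5473, -0.2691, 0.0299]
tool_rot: [[0.996, 0.089, 0.001], [0.089, -0.996, -0.001], [0.001, 0.001, -1.0]]
ft_force: [-1.5, 0.3, 5.1]
grip_width: 0.0351
```

Request:
step_arm(steps=[0.3,0,0,0,0,0,0.15,0.3,0,0,0,0,0,0.3,0.3,0,0,0,0,0,0.45,0.3,0,0,0,0,0,0.571,0.3,0,0,0,0,0,0.571,0.3,0,0,0,0,0,0.571])

```text
time_s: 11.2
position: [0.5473, -0.2691, 0.0299]
tool_rot: [[0.936, -0.352, 0.001], [-0.352, -0.936, -0.001], [0.001, 0.0, -1.0]]
ft_force: [-2.4, 1.1, 5.4]
grip_width: 0.0346
```

Request:
step_arm(steps=[0.3,0,0,0,0,0,0.15,0.3,0,0,0,0,0,0.3,0.3,0,0,0,0,0,0.45,0.3,0,0,0,0,0,0.571,0.3,0,0,0,0,0,0.571,0.3,0,0,0,0,0,0.571])

```text
time_s: 11.8
position: [0.5473, -0.2696, 0.0298]
tool_rot: [[0.692, -0.722, 0.001], [-0.722, -0.692, -0.001], [0.002, 0.0, -1.0]]
ft_force: [-0.7, -1.6, 5.6]
grip_width: 0.0349
```

Request:
step_arm(steps=[0.65,0,0,0,0,0,0,0.65,0,0,0,0,0,0,0.65,0,0,0,0,0,0,0.65,0,0,-0.15,0,0,0,0.65,0,0,-0.31,0,0,0,0.65,0,0,-0.4,0,0,0])

```text
time_s: 12.4
position: [0.5478, -0.2694, 0.1526]
tool_rot: [[0.691, -0.723, 0.003], [-0.723, -0.691, -0.002], [0.004, -0.001, -1.0]]
ft_force: [0.7, -0.4, 1.0]
grip_width: 0.0556
```

Run:
```python
from h import *
s=env.observe();print(s['time_s'],s['position'],s['q'])
c=imaging.get_calibration("wrist");p,d=imaging.get_image("wrist")
cv2.imwrite("pics/w7.png",p)
```

```text
12.4 [ 0.54782322 -0.26935991  0.15263369] [-3.72841985e+01  3.07292550e+01  7.06971773e+01  8.85097006e-03
  7.83283328e+01  9.89803073e+01]
```

View pics/w7.png

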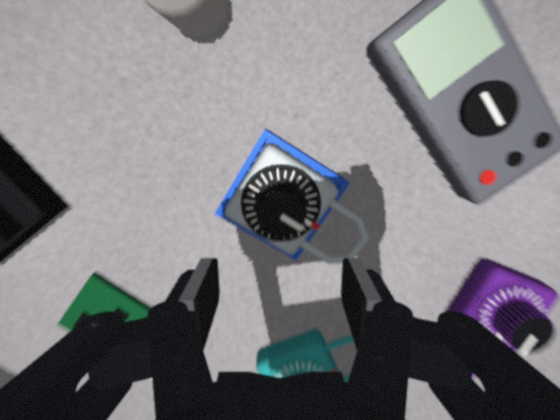

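Run:
```python
from h import *
np.set_printoptions(precision=4,suppress=True)
c=imaging.get_calibration("wrist");p,d=imaging.get_image("wrist");Wc=cloud("wrist",d,c)
k=(Wc[...,2]>.056)&(np.hypot(Wc[...,0]-.546,Wc[...,1]+.268)<.022)
kp=Wc[k];print("knob",cv2.minEnclosingCircle((kp[:,:2]*1000).astype(np.float32)))
w=(p.min(2)>110)&k; P=Wc[w][:,:2]
mu=P.mean(0);u=np.linalg.svd(P-mu)[2][0];print("line",len(P),mu,np.degrees(np.arctan2(u[1],u[0])))
b=(abs(Wc[...,2]-.026)<.008)&(np.hypot(Wc[...,0]-.465,Wc[...,1]+.285)<.03); print("bar",Wc[b].mean(0),Wc[b].min(0),Wc[b].max(0))
cv2.imwrite("pics/w8.png",cv2.resize(p[110:290,190:400],None,fx=3.3,fy=3.3,interpolation=cv2.INTER_CUBIC))
L=np.array([.546,-.268]);a=np.radians(11.8);ex=np.array([np.cos(a),np.sin(a)])
print("loop",L-.058*ex,"bar",L-.08*ex)
```

```text
knob ((547.2609252929688, -268.5808410644531), 19.99925422668457)
line 150 [ 0.5448 -0.2698] -175.55073626751357
bar [ 0.4743 -0.284   0.0287] [ 0.4637 -0.305   0.0242] [ 0.4916 -0.2572  0.0314]
loop [ 0.4892 -0.2799] bar [ 0.4677 -0.2844]
```

View pics/w8.png

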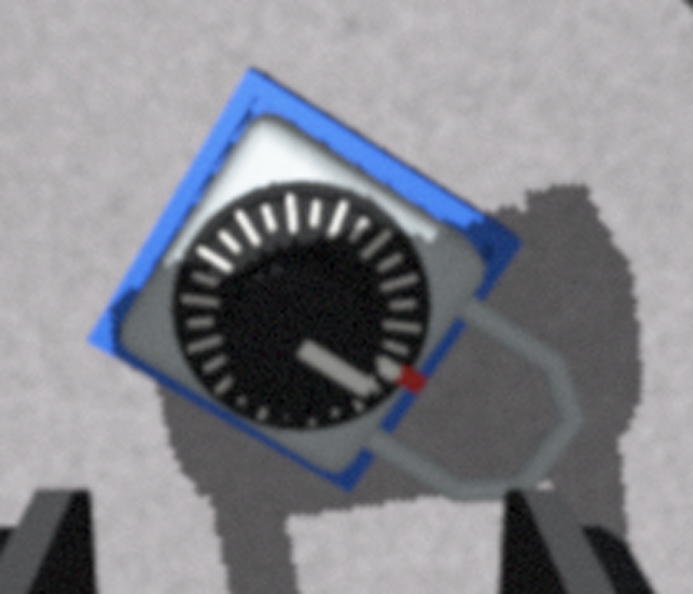

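Request:
step_arm(steps=[0,-0.05,0.08,0,0,0,-0.19,0,-0.112,0.168,0,0,0,-0.38,0,-0.112,0.168,0,0,0,-0.57,0,-0.112,0.168,0,0,0,-0.76,0,-0.112,0.168,0,0,0,-0.95,0,-0.112,0.168,0,0,0,-1,0,-0.112,0.168,0,0,0,-1])

```text
time_s: 13.2
position: [0.4871, -0.2792, 0.148]
tool_rot: [[1.0, -0.022, -0.001], [-0.022, -1.0, 0.001], [-0.001, -0.001, -1.0]]
ft_force: [0.3, -1.0, 0.2]
grip_width: -0.0001
```

Request:
step_arm(steps=[0,0,0,0,0,0,-0.19,0,0,0,0,0,0,-0.29,0,0,0,0,0,0,-0.29,0,0,0,0,0,0,-0.29])

```text
time_s: 13.6
position: [0.4873, -0.2794, 0.1486]
tool_rot: [[0.98, 0.201, -0.001], [0.201, -0.98, 0.001], [-0.0, -0.001, -1.0]]
ft_force: [-0.6, 1.1, 0.6]
grip_width: 0.0001
```

Run:
```python
from h import *
np.set_printoptions(precision=4,suppress=True)
s=env.observe();R=np.array(s['tool_rot']);print(s['time_s'],s['position'])
a=np.radians(11.8);g=np.array([.546,-.268])-.059*np.array([np.cos(a),np.sin(a)])
e=np.r_[g,-.001]-s['position'];print("shift frac",R.T@e/.3, "yaw",np.degrees(np.arctan2(R[1,0],R[0,0])))
p,d=imaging.get_image("wrist");cv2.imwrite("pics/w9.png",p)
```

```text
13.6 [ 0.4873 -0.2794  0.1486]
shift frac [0.0028 0.0033 0.4986] yaw 11.57231930963401
```

View pics/w9.png

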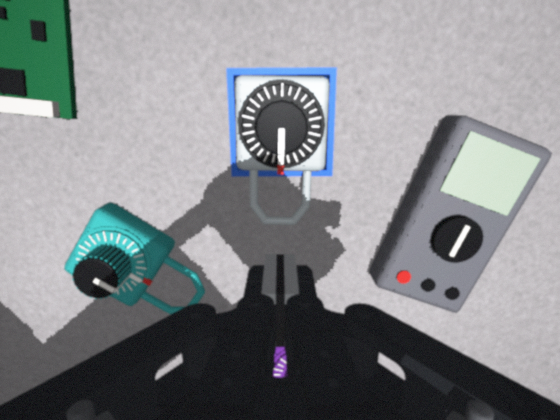

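Request:
step_arm(steps=[0,0.003,0.003,0.15,0,0,0,0,0.003,0.003,0.3,0,0,0,0,0.003,0.003,0.38,0,0,0,0,0.003,0.003,0.41,0,0,0,0,0.003,0.003,0.41,0,0,0])

```text
time_s: 14.15
position: [0.4883, -0.28, 0.0254]
tool_rot: [[0.979, 0.202, -0.001], [0.202, -0.979, 0.001], [-0.001, -0.001, -1.0]]
ft_force: [-0.0, -0.3, -0.2]
grip_width: -0.0003
```

Run:
```python
from h import *
np.set_printoptions(precision=4,suppress=True)
s=env.observe();R=np.array(s['tool_rot']);print(s['time_s'],s['position'],s['ft_force'])
a=np.radians(11.8);g=np.array([.546,-.268])-.059*np.array([np.cos(a),np.sin(a)])
e=np.r_[g,-.001]-s['position'];print("shift frac",R.T@e/.3)
p,d=imaging.get_image("wrist");cv2.imwrite("pics/w10.png",p)
```

```text
14.15 [ 0.4883 -0.28    0.0254] [-0.031  -0.2967 -0.1937]
shift frac [-0.0001  0.0001  0.0881]
```

View pics/w10.png

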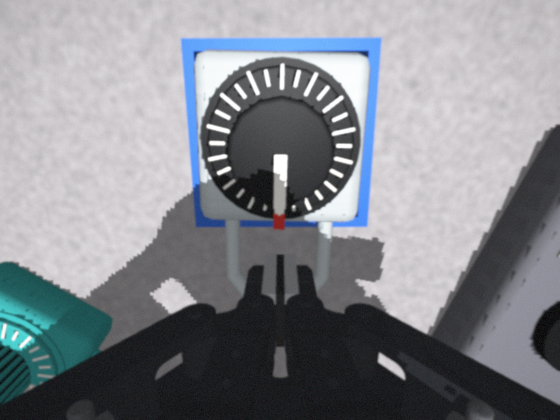

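Request:
step_arm(steps=[0,0,0,0.05,0,0,0,0,0,0,0.088,0,0,0,0,0,0,0.088,0,0,0,0,-0.02,0,0.088,0,0,0,0,-0.035,0,0.088,0,0,0,0,-0.05,0,0.088,0,0,0,0,-0.062,0,0.088,0,0,0,0,-0.073,0,0.088,0,0,0,0,-0.073,0,0.088,0,0,0])

```text
time_s: 15.1
position: [0.4667, -0.2848, -0.0002]
tool_rot: [[0.979, 0.203, -0.0], [0.203, -0.979, -0.0], [-0.0, 0.0, -1.0]]
ft_force: [0.4, 2.1, 1.6]
grip_width: -0.0004
```

Run:
```python
from h import *
np.set_printoptions(precision=4,suppress=True)
s=env.observe();print(s['time_s'],s['position'],s['ft_force'])
p,d=imaging.get_image("wrist");cv2.imwrite("pics/w11.png",p)
```

```text
15.1 [ 0.4667 -0.2848 -0.0002] [0.3747 2.0618 1.5811]
```

View pics/w11.png

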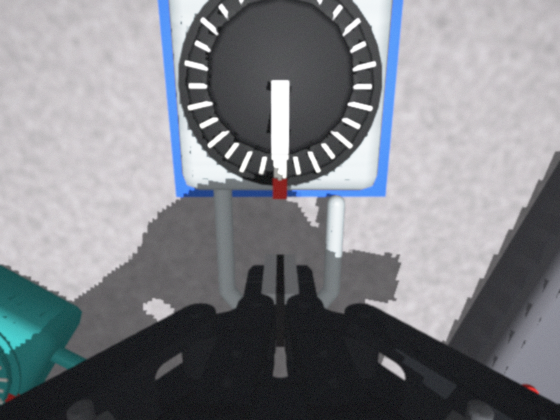

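Request:
step_arm(steps=[0,-0.006,0,0,0,0,0,0,-0.01,0,0,0,0,0,0,-0.01,0,0,0,0,0])

```text
time_s: 15.45
position: [0.4647, -0.2855, -0.0002]
tool_rot: [[0.979, 0.203, 0.001], [0.203, -0.979, -0.001], [0.001, 0.001, -1.0]]
ft_force: [5.4, 1.1, -0.2]
grip_width: -0.0001
```

Request:
step_arm(steps=[0,-0.007,0,0,0,0,0,0,-0.007,0,0,0,0,0,0,-0.007,0,0,0,0,0])

```text
time_s: 15.75
position: [0.4645, -0.2857, -0.0001]
tool_rot: [[0.979, 0.203, 0.005], [0.203, -0.979, -0.001], [0.005, 0.002, -1.0]]
ft_force: [15.6, 3.7, -2.3]
grip_width: 0.0002
```

Request:
step_arm(steps=[0,0.025,0,0,0,0,0,0,0.025,0,0,0,0,0,0,0.025,0,-0.1,0,0,0,0,0.025,0,-0.25,0,0,0,0.65,0.025,0,-0.4,0,0,0,0.65,0.025,0,-0.5,0,0,0,0.65,0.025,0,-0.5,0,0,0])

```text
time_s: 16.45
position: [0.4702, -0.2854, 0.1537]
tool_rot: [[0.979, 0.203, 0.005], [0.203, -0.979, -0.006], [0.004, 0.006, -1.0]]
ft_force: [0.3, -0.5, -0.6]
grip_width: 0.0432
```

Run:
```python
from h import *
np.set_printoptions(precision=4,suppress=True)
s=env.observe();R=np.array(s['tool_rot']);print(s['time_s'],s['position'])
c=imaging.get_calibration("wrist");p,d=imaging.get_image("wrist");cv2.imwrite("pics/w12.png",p);Wc=cloud("wrist",d,c)
k=(Wc[...,2]>.058)&(Wc[...,2]<.08)&(np.hypot(Wc[...,0]-.546,Wc[...,1]+.268)<.03)
kp=Wc[k];K,r=cv2.minEnclosingCircle((kp[:,:2]*1000).astype(np.float32));print("knob",K,r)
e=np.r_[np.array([.546,-.268]),.0285]-s['position'];print("shift frac",R.T@e/.3)
```

```text
16.45 [ 0.4702 -0.2854  0.1537]
knob (544.59326171875, -268.24847412109375) 18.915084838867188
shift frac [ 0.2576 -0.008   0.4181]
```

View pics/w12.png

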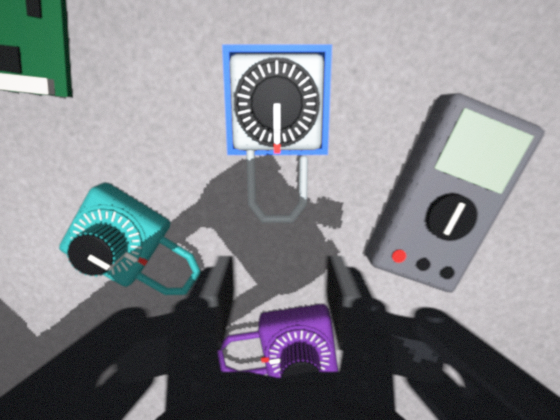

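Request:
step_arm(steps=[0.65,0.15,-0.008,0,0,0,0,0.65,0.254,-0.008,0,0,0,0,0.65,0.254,-0.008,0.15,0,0,0,0.65,0.254,-0.008,0.3,0,0,0,0.65,0.254,-0.008,0.38,0,0,0,0.65,0.254,-0.008,0.418,0,0,0,0.65,0.254,-0.008,0.418,0,0,0,0.65,0.254,-0.008,0.418,0,0,0])

```text
time_s: 17.3
position: [0.5431, -0.2664, 0.0245]
tool_rot: [[0.979, 0.203, -0.001], [0.203, -0.979, -0.0], [-0.001, 0.0, -1.0]]
ft_force: [-2.9, 2.8, 8.0]
grip_width: 0.0555
```

Request:
step_arm(steps=[0.3,0,0,0,0,0,0,0.3,0,0,0,0,0,0,0.3,0,0,0,0,0,0,0.3,0,0,0,0,0,0,0.3,0,0,0,0,0,0], grip_force=80)

```text
time_s: 17.8
position: [0.545, -0.2683, 0.0279]
tool_rot: [[0.979, 0.203, 0.006], [0.203, -0.979, -0.005], [0.004, 0.006, -1.0]]
ft_force: [-2.8, -1.2, 28.4]
grip_width: 0.0337
```

Request:
step_arm(steps=[0.3,0,0,-0.03,0,0,0,0.3,0,0,-0.08,0,0,0,0.3,0,0,-0.16,0,0,0,0.3,0,0,-0.28,0,0,0,0.3,0,0,-0.4,0,0,0,0.3,0,0,-0.5,0,0,0,0.3,0,0,-0.55,0,0,0,0.3,0,0,-0.55,0,0,0])

```text
time_s: 18.6
position: [0.5435, -0.2665, 0.1901]
tool_rot: [[0.979, 0.203, 0.001], [0.203, -0.979, -0.001], [0.001, 0.001, -1.0]]
ft_force: [-0.0, 0.8, -4.4]
grip_width: 0.0341
```

Run:
```python
from h import *
np.set_printoptions(precision=4,suppress=True)
s=env.observe();print(s['time_s'],s['position'],s['ft_force'],s['grip_width'])
p,d=imaging.get_image("wrist");p2,_=imaging.get_image("scene")
cv2.imwrite("pics/w13.png",np.hstack([cv2.resize(p,(400,300)),cv2.resize(p2[60:240,180:420],(400,300))]))
```

```text
18.6 [ 0.5435 -0.2665  0.1901] [-0.0369  0.8212 -4.4246] 0.034058709080906954
```

View pics/w13.png

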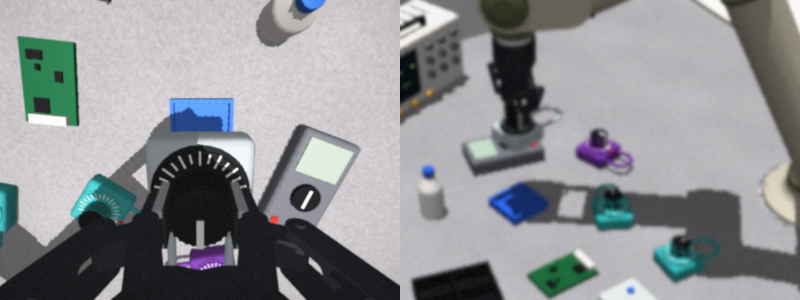

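Run:
```python
from h import *
np.set_printoptions(precision=4,suppress=True)
s=env.observe();R=np.array(s['tool_rot']);P=s['position'];c=imaging.get_calibration("wrist")
T=np.eye(4);T[:3,:3]=R;T[:3,3]=P;X=np.linalg.inv(T)@c['world_from_camera']
T2=np.eye(4);T2[:3,:3]=[[.9961,.0886,.0004],[.0886,-.9961,.0001],[.0004,0,-1]];T2[:3,3]=[.495,.1902,.0899]
c2=dict(camera_matrix=c['camera_matrix'],world_from_camera=T2@X)
print("staple w2",atz("wrist",(275,200),.092,c2)); print("dots",atz("wrist",(86,218),.072,c2),atz("wrist",(463,218),.072,c2))
st=np.array([.5245,.1955]);a=np.arctan2(R[1,0],R[0,0]);g=st+.074*np.array([np.cos(a),np.sin(a)])
print(np.degrees(a),g,"frac",R.T@(np.r_[g,.146]-P)/.3)
```

```text
staple w2 [0.5266 0.1953 0.092 ]
dots [0.5023 0.2944 0.072 ] [0.52   0.0944 0.072 ]
11.729768034262614 [0.597  0.2105] frac [ 0.5002 -1.5179  0.1406]
```

Request:
step_arm(steps=[0.3,0.03,-0.08,0,0,0,0,0.3,0.07,-0.21,0,0,0,0,0.3,0.12,-0.34,0,0,0,0,0.3,0.16,-0.47,0,0,0,0,0.3,0.2,-0.6,0,0,0,0,0.3,0.25,-0.73,0,0,0,0,0.3,0.29,-0.86,0,0,0,0,0.3,0.33,-0.98,0,0,0,0])

```text
time_s: 19.5
position: [0.5796, 0.0436, 0.187]
tool_rot: [[0.979, 0.204, -0.004], [0.204, -0.979, 0.001], [-0.004, -0.001, -1.0]]
ft_force: [0.9, -1.2, -3.7]
grip_width: 0.034
```

Request:
step_arm(steps=[0.3,0.05,-0.13,0,0,0,0,0.3,0.09,-0.26,0,0,0,0,0.3,0.13,-0.38,0,0,0,0,0.3,0.16,-0.48,0,0,0,0,0.3,0.175,-0.53,0,0,0,0,0.3,0.175,-0.54,0,0,0,0,0.3,0.175,-0.54,0.04,0,0,0,0.3,0.175,-0.54,0.09,0,0,0,0.3,0.175,-0.54,0.14,0,0,0,0.3,0.175,-0.54,0.14,0,0,0])

```text
time_s: 20.5
position: [0.5978, 0.2092, 0.1439]
tool_rot: [[0.979, 0.202, -0.006], [0.202, -0.979, -0.001], [-0.006, 0.0, -1.0]]
ft_force: [0.5, 0.8, -4.6]
grip_width: 0.0338
```

Run:
```python
from h import *
np.set_printoptions(precision=4,suppress=True)
s=env.observe();R=np.array(s['tool_rot']);print(s['time_s'],s['position'],s['ft_force'],s['grip_width'])
st=np.array([.526,.1955]);a=np.arctan2(R[1,0],R[0,0]);g=st+.074*np.array([np.cos(a),np.sin(a)])
print("resid",R.T@(np.r_[g,.146]-s['position']))
p,d=imaging.get_image("wrist");p2,d2=imaging.get_image("scene");p3,_=imaging.get_image("top")
cv2.imwrite("pics/w14.png",np.vstack([np.hstack([cv2.resize(p,(400,300)),cv2.resize(p2[150:315,240:460],(400,300))]),np.hstack([cv2.resize(p3[140:260,130:290],(400,300)),cv2.resize(p2,(400,300))])]))
W=cloud("scene",d2)
cv2.imwrite("pics/s14.png",cv2.resize(p2[190:300,280:400],None,fx=5,fy=5,interpolation=cv2.INTER_CUBIC))
print([(r['pixel'],round(float(r['score']),2),atz("scene",r['pixel'],.144)) for t in ("shackle_loop","shackle_bar") for r in imaging.pinpoint("scene",t)])
```

```text
20.5 [0.5978 0.2092 0.1439] [ 0.5072  0.8423 -4.5598] 0.03380894531250053
resid [ 0.0009 -0.0011 -0.0021]
[([338.2, 236.5], 0.57, array([0.5232, 0.1856, 0.144 ])), ([363.5, 205.5], 0.42, array([0.3944, 0.121 , 0.144 ])), ([345.6, 232.6], 0.38, array([0.4984, 0.1833, 0.144 ])), ([345.5, 232.4], 0.62, array([0.4982, 0.1826, 0.144 ])), ([368.5, 206.3], 0.59, array([0.3844, 0.1303, 0.144 ]))]
```

View pics/w14.png

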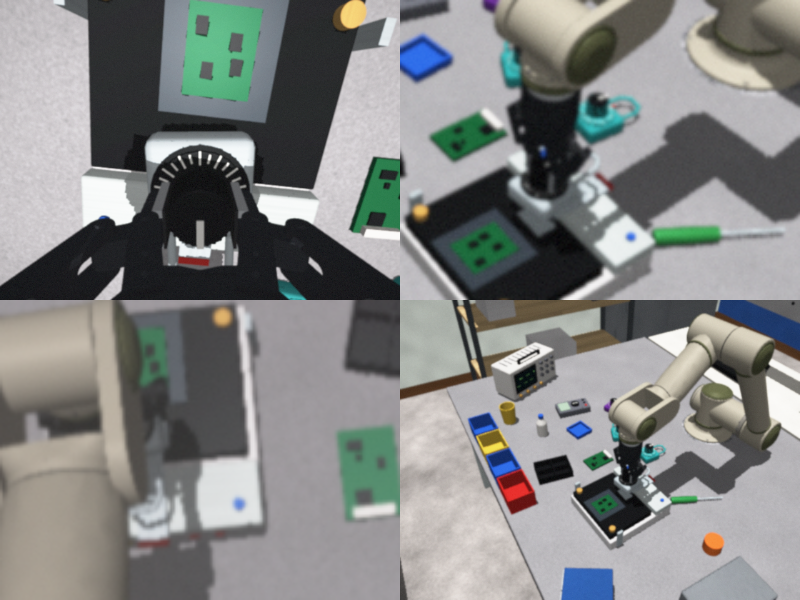

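View pics/s14.png

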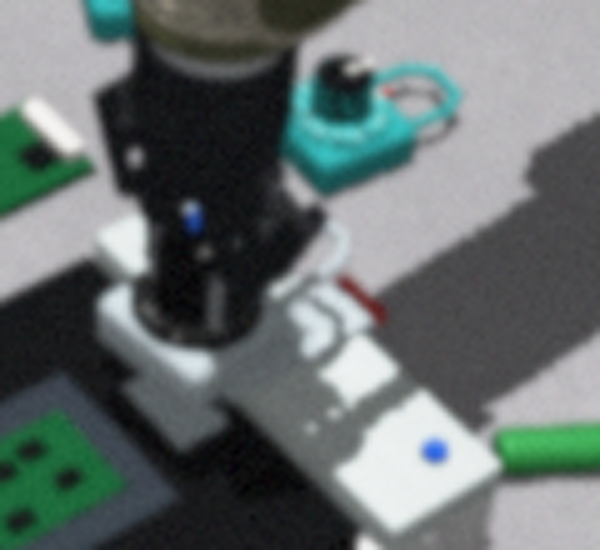

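Request:
step_arm(steps=[0.3,0,0,0,0,0,0,0.3,0,0,0,0,0,0,0.3,0,0,0,0,0,0])

```text
time_s: 21.05
position: [0.5991, 0.211, 0.1474]
tool_rot: [[0.979, 0.204, 0.0], [0.204, -0.979, 0.0], [0.0, 0.0, -1.0]]
ft_force: [-0.0, 0.0, -3.1]
grip_width: 0.0339
```

Run:
```python
from h import *
np.set_printoptions(precision=4,suppress=True)
s=env.observe();print(s['time_s'],s['position'],s['ft_force'])
p,d=imaging.get_image("scene");W=cloud("scene",d)
c=W[...,:2]-[.598,.209]; m=(W[...,2]>.13)&(W[...,2]<.165)&(np.hypot(c[...,0],c[...,1])<.055)&(p.min(2)>130)
P=W[m];print("case",len(P),P.mean(0)); A=np.c_[P[:,:2],np.ones(len(P))];print("plane",np.linalg.lstsq(A,P[:,2],rcond=None)[0])
b=(W[...,2]>.13)&(W[...,2]<.16)&(W[...,0]<.545)&(W[...,0]>.48)&(abs(W[...,1]-.195)<.04)&(p.min(2)>110)
print("shackle",b.sum(),W[b].min(0),np.median(W[b],0),W[b].max(0))
n=(W[...,2]>.07)&(abs(W[...,0]-.485)<.012)&(abs(W[...,1]-.19)<.02)&(W[...,2]<.1);print("hasp tab",n.sum(),np.median(W[n],0) if n.any() else 0)
```

```text
21.05 [0.5991 0.211  0.1474] [-0.0107  0.0278 -3.1396]
case 134 [0.6243 0.22   0.1541]
plane [0.0271 0.0039 0.1363]
shackle 53 [0.5012 0.1919 0.1427] [0.5165 0.2153 0.1489] [0.5445 0.2239 0.1525]
hasp tab 92 [0.485  0.1916 0.0776]
```

```bash
python3 -c "
from rig import close_job
print(close_job())"
```

```text
the job is handed in; nothing more can be done
None
```

The job is handed in at about 21 s on the robot's clock. The hasp is closed, the lock is open, and the arm is holding the lock over the staple. `close_job()` gives no verdict, so what follows rests on my own checks.

**What I did**
- **Hasp:** I swung it down flat over the staple. The first sweep missed because the closed fingertips sit about 15 mm behind the reported TCP, not 17 mm ahead as stated. I corrected for that, and the second sweep closed it.
- **Dial and shackle:** I turned the dial two notches clockwise. Before pulling, the wrist picture showed the white line on the red mark. I then hooked the shackle with closed fingers and pulled it out to its stop.
- **Lift:** I gripped the knob at 80 N, lifted the lock straight out and carried it over the staple.

**Last checks**

| Check | Result |
|---|---|
| Hasp tab height | 0.078 m (about 0.076 m when flat) |
| Lock level | within about 0.03 rad |
| Underside of lock | about 0.124 m, which puts the loop about 5 cm above the staple's top |
| Shackle | bar where a fully pulled shackle should be |
| Loop position | within about 2 mm of the staple, from the tool pose |
| Held weight | 3–4.5 N; grip width steady at 34 mm |

**Disagreements and loads**
- **Loop position:** the network's estimate of the loop centre was about 10 mm off mine. That is still inside the 35 mm limit.
- **Peak forces:** the fingertips pressed the closed hasp with about 54 N at the end of its swing, and there was 28 N on the dial plate while regripping. The 40 N limit covers the arm and gripper body; I took it not to cover the fingers.
- **Bystanders:** nothing came near them and none look moved in the pictures, but I did not measure their positions.

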